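# Index the welding turntable and set its brake

## Task

Index the small welding turntable: with a fingertip, push on its spokes to turn it (either way round) until the red knob stands right above the yellow index bar, and only then push the blue-knobbed brake lever round until it rests against its stop, leaving the red knob above the bar. Only push with the outside of the fingers, gently: do not grip the spokes or the lever, and leave the tape measure, the standing bolt and the line reel where they are.

Things in the scene. Friction and masses are not known exactly. Their poses are not given: they have to be found in the camera images.
- positioner: Fixed base of the welding turntable: grey square foot plate 200x200x12 mm (top 19 mm above the work surface) on rubber feet, with a dark pillar under the table disc. Origin on the turning axis of the turntable, at the work surface; z up. In its own frame the yellow index bar points 110 deg (1.92 rad) anticlockwise of x, and the brake lever's pivot is at (30, -180) mm on a low grey bracket (top at 17 mm).
- turntable (a joint): Turn of the turntable about the vertical axis through the origin of positioner, rad, anticlockwise from above positive. 0 (or 2 pi) = red knob above the index bar; starts anywhere from 0.7 to 5.58, turns on past a full turn either way. Three round spokes at 120 deg, one with a red knob, two with black. Dry friction 0.25 N m (about 2.5 N at a spoke); it stays where it is left.
- red_knob (a point): Centre of the red knob, 130 mm from the turning axis, 61 mm above the work surface. Each of the three spokes is 10 mm thick, its axis at this height, free from radius 60 mm (edge of the steel disc, top at 68 mm, plate and collar on it to 88 mm) to 116 mm, and ends in such a knob of 28 mm diameter.
- index_mark (a point): Point on top of the fixed yellow index bar (16 mm wide, top 27 mm above the work surface, reaching from radius 48 to 176 mm) directly below the red knob's centre when the turntable is indexed.
- brake_lever (a joint): Swing of the brake lever about its vertical pivot, rad. 0 = fully open, standing 1.0 rad outward (away from the turntable) of the base's -x direction; 1.0 = on its stop pin, pointing along the base's -x. It closes clockwise seen from above, towards the turntable; starts between 0 and 0.25. Dry friction 0.15 N m (about 2 N near the knob); it stays where it is left.
- lever_pivot (a point): Pivot axis of the brake lever at the height of the lever's axis (61 mm above the work surface). A 10 mm stop pin, top at 63 mm, stands 47 mm from it along the base's -x direction on the turntable's side of the lever.
- lever_knob (a point): Centre of the blue knob (26 mm diameter) on the end of the 10 mm thick round brake lever, 95 mm from the pivot and 61 mm above the work surface.
- tape_measure: Yellow and black pocket tape measure, 54x80x68 mm, loose; origin under its centre. Leave alone.
- bolt: Steel bolt standing on its head, 29x26x70 mm, loose; origin under its centre. Leave alone.
- line_reel: White line reel, 46 mm diameter, 33 mm high, loose; origin under its centre. Leave alone.

How it is judged (in metres and radians):
On the way, in this order (a step that is already met when the one before it is completed fails the run):
1. the red knob stands above the index bar (within 10 mm), the brake lever not yet closed (horizontal distance between red_knob and index_mark below 0.01 m and not (value of joint brake_lever above 0.93 rad)), for 0.3 s.
2. the brake lever is on its stop (value of joint brake_lever above 0.93 rad), for 0.2 s.
At the end, for the whole second after the job is handed in: The red knob's centre is within 10 mm horizontally of the index mark, and the brake lever is on its stop (joint above 0.93 of 1.0); the tape measure, bolt and line reel are within 15 mm of where they started, the bolt upright (within 0.3 rad) (horizontal distance between red_knob and index_mark below 0.01 m and value of joint brake_lever above 0.93 rad and distance of each of tape_measure, bolt, line_reel from where it was at the start of the episode below 0.015 m and angle between bolt's own z axis and vertical below 0.3 rad); the robot touches nothing.
It fails at once if the tape measure is pushed, lifted or carried (moved over 15 mm) (distance of tape_measure from where it was at the start of the episode above 0.015 m).
It fails at once if the bolt is pushed, lifted or carried (moved over 15 mm) (distance of bolt from where it was at the start of the episode above 0.015 m).
It fails at once if the line reel is pushed, lifted or carried (moved over 15 mm) (distance of line_reel from where it was at the start of the episode above 0.015 m).
It fails at once if the bolt is tipped (over 0.3 rad) (angle between bolt's own z axis and vertical above 0.3 rad).
It fails at once if the fingers grip or force the turntable or its lever (over 25 N) (contact force between the fingers and positioner above 25 N).
It also fails if it takes over 64 s, if anything falls off the work surface, if the arm or the gripper's body presses on something with over 40 N, if the wrist force passes 120 N, or if a joint passes its speed limit or range.

## Robot

A 6-joint arm with a two-finger parallel gripper is mounted at the origin on a cart in front of the work surface, level with it; the furniture and walls round the work are solid. World frame = base frame: x ahead of the robot, y to its left, z up, the work surface at z = 0. Lengths are in m, angles in degrees, forces in N, time in s.
With the tool pointing down it reaches from about 0.35 to 0.725 m from the base axis. Payload 6 kg.
Tool frame: the origin (TCP) lies at the very end of the fingers, on their centre line; the grasp point (between the pads) lies 19 mm behind it (arm.pinch_z is the distance from the TCP to the grasp point, in m); x points along the fingers, y is the direction in which the jaws open and shut, and the axes are right-handed (so a half turn about x gives the same grasp; the last joint's range is limited). The gripper opens to 85 mm and grips with 20 to 120 N. Pads are 22 mm wide; open, the fingers measure 114 mm over their backs; the gripper's body (76 mm by 85 mm) begins 54 mm behind the grasp point. The pads swing forward as they close: fully open they stand 13 mm farther back than shut.
Start: joints at [91.312, 2.303, 4.859, 0, -92.561, -19.12], TCP at [0.183, 0.571, 0.231] pointing down, gripper open.
Joint ranges: [-146.85, 146.85], [-73.84, 115.35], [-62.03, 85.46], [-188.31, 113.3], [-161.28, -10.13], [-171.36, 171.36]. Speed limits (degrees/s): [147.25, 147.25, 172.46, 180, 180, 180].

## Interface

Orientations are given as a 3x3 rotation matrix whose columns are the frame's x, y, z axes.
In Python, from bench import arm, eoat, optics, order gives the robot as it stands. Calls block until the motion is done:
- arm.reach(position, orientation): joint-space move of the TCP to a pose.
- arm.move_l(position, speed=0.15, attitude=None, contact_N=None): straight line of the TCP; attitude=None keeps the orientation; speed is the mean speed in m/s. With contact_N (N) it stops when the force on the tool has changed by that much, and returns True; else False.
- arm.goto_joints(angles): joint-space move.
- eoat.grip(opening): opening from 0.0 (shut) to 1.0 (fully open); the grip force is fixed at half the most; returns when the fingers have stopped.
- arm.pause(seconds).
- arm.ik(position, orientation): joint angles nearest the present ones, or None.
- optics.snapshot(name): name is "side" or "top"; returns a dict with "color" (420x560x3 uint8, blue, green, red), "fx", "fy", "cx", "cy" (pixels), "R" (3x3) and "t" (3): a world point X has camera coordinates R X + t. Camera axes: x right, y down, z forward; pixel columns grow to the right and rows downward; lengths in m; the calibration is good to about 2 mm. A picture is of the moment at which its call begins. There is no depth.
A pose or a line that the arm cannot do raises arm.MotionError and nothing moves.
- order.close_job(): hands the job in, once; it reports no verdict.
Readings, each from a call of its own:
- arm.current_t(): time.
- arm.current_q(): joint angles.
- arm.current_joint_vel(): joint speeds.
- arm.current_tau(): joint torques, N m.
- arm.current_position(): TCP position.
- arm.current_ee_rot(): TCP orientation.
- arm.current_force(): force on the tool from outside, world axes, zero at the start.
- arm.current_moment(): the same for the moment, N m.
- arm.current_grip_width(): opening from 0.0 (shut) to 1.0 (fully open).
Only numpy, scipy, OpenCV 4.12 (cv2) and the standard library are available. Lean on these libraries where they do the work, as an engineer would, in place of code of your own. Each camera call takes 0.05 s, during which the arm holds its last target.

## Working session

There is one attempt and no reset: what is moved stays moved. The work goes in short steps, each a Python script; the robot and the scene stay as the last script left them, time stands still between calls to the robot, and variables do not carry over. Pictures are saved under pics/ and viewed, and the job is handed in when it is done.

```bash
ls; mkdir -p pics; python3 - <<'E'
from bench import arm, eoat, optics, order
import cv2,numpy as np
for n in("top","side"):
    s=optics.snapshot(n); cv2.imwrite(f"pics/{n}0.png",s["color"]); print(n,s["fx"],s["fy"],s["cx"],s["cy"],np.round(s["R"],4).tolist(),np.round(s["t"],4).tolist())
print(arm.current_t(),arm.current_ee_rot())
E
```

```text
pics
top 456.0003113911698 456.0003113911698 279.77721710677116 212.5927108935769 [[-0.0016, -1.0, -0.0089], [-0.9968, 0.0023, -0.0801], [0.0801, 0.0087, -0.9967]] [-0.0249, 0.5982, 1.2879]
side 428.83220644988376 428.83220644988376 279.1008832301571 207.4475157268179 [[-0.9874, -0.1563, 0.0233], [-0.0763, 0.3426, -0.9364], [0.1384, -0.9264, -0.3502]] [0.5911, 0.1241, 1.2634]
0.1 [[-3.48970947e-04 -3.05811312e-01 -9.52092075e-01]
 [-1.64056678e-03 -9.52090677e-01  3.05811464e-01]
 [-9.99998593e-01  1.66868994e-03 -1.69451893e-04]]
```

View pics/top0.png

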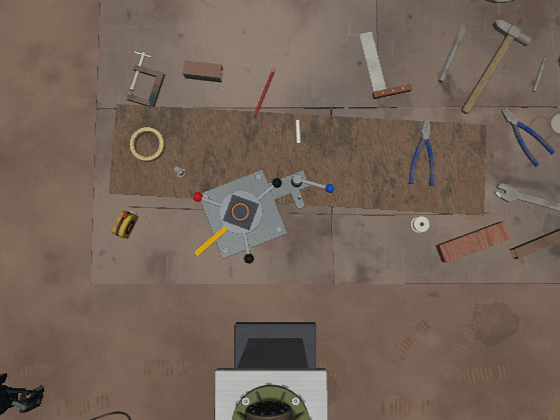

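View pics/side0.png

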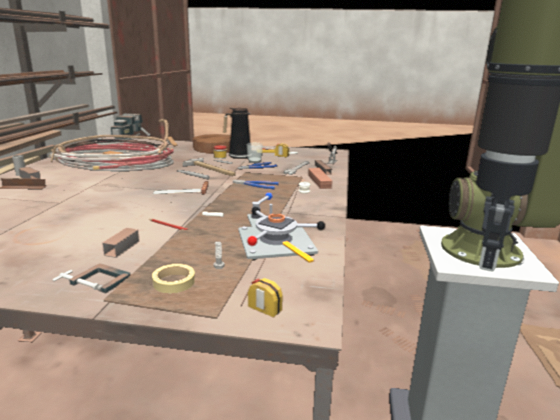

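The top view shows the axis near (241,212), the red knob at (198,197), black knobs at (277,183) and (249,258), and the bar end at (197,252). The blue knob is at (330,188), the tape at (125,224), the bolt at (179,171) and the reel at (420,224). Next I'll measure these by colour.

```bash
cat > h.py <<'E'
from bench import arm, eoat, optics, order
import cv2,numpy as np
def ray(s,px,z):
    d=s["R"].T@np.array([(px[0]-s["cx"])/s["fx"],(px[1]-s["cy"])/s["fy"],1]); c=-s["R"].T@s["t"]
    return c+d*(z-c[2])/d[2]
def proj(s,X):
    p=s["R"]@np.asarray(X)+s["t"]; return np.array([s["fx"]*p[0]/p[2]+s["cx"],s["fy"]*p[1]/p[2]+s["cy"]])
def blobs(s,lo,hi,roi,amin=12):
    hsv=cv2.cvtColor(s["color"],cv2.COLOR_BGR2HSV); m=cv2.inRange(hsv,np.array(lo),np.array(hi))
    k=np.zeros_like(m);x0,y0,x1,y1=roi;k[y0:y1,x0:x1]=m[y0:y1,x0:x1]
    n,l,st,c=cv2.connectedComponentsWithStats(k)
    return [(c[i],st[i,4],l==i) for i in sorted(range(1,n),key=lambda i:-st[i,4]) if st[i,4]>=amin]
ROI=(150,130,370,290)
E
python3 - <<'E'
from h import *
s=optics.snapshot("top")
def show(n,lo,hi,z,roi=ROI):
    for c,a,m in blobs(s,lo,hi,roi)[:4]: print(n,c.round(1),a,ray(s,c,z).round(4))
show("red",(0,200,120),(4,255,255),.061)
show("blue",(105,150,80),(125,255,255),.061)
show("black",(0,0,0),(180,255,45),.061)
show("yellow",(18,180,120),(32,255,255),.027)
show("tape",(18,150,100),(32,255,255),.03,(100,200,150,250))
show("reel",(0,0,200),(180,40,255),.033,(400,205,440,240))
show("bolt",(0,0,120),(180,60,255),.035,(165,155,195,185))
big=cv2.resize(s["color"][130:280,150:360],None,fx=3.8,fy=3.8,interpolation=cv2.INTER_CUBIC); cv2.imwrite("pics/z1.png",big)
s=optics.snapshot("side")
big=cv2.resize(s["color"][170:330,190:350],None,fx=3.7,fy=3.7,interpolation=cv2.INTER_CUBIC); cv2.imwrite("pics/z2.png",big)
E
```

```text
red [197.3 196.1] 55 [0.6423 0.205  0.061 ]
blue [329.6 188. ] 58 [ 0.6642 -0.1662  0.061 ]
black [276.6 182.3] 65 [ 0.6806 -0.0175  0.061 ]
black [248.6 258.2] 63 [0.4683 0.0602 0.061 ]
black [295.9 184.8] 17 [ 0.6735 -0.0718  0.061 ]
yellow [210.3 240.8] 209 [0.5176 0.1727 0.027 ]
tape [124.3 224.9] 123 [0.5632 0.4196 0.03  ]
tape [121. 215.] 24 [0.5919 0.4299 0.03  ]
tape [114.  229.4] 17 [0.5505 0.4488 0.03  ]
bolt [178.3 170.7] 55 [0.7189 0.2657 0.035 ]
```

View pics/z1.png

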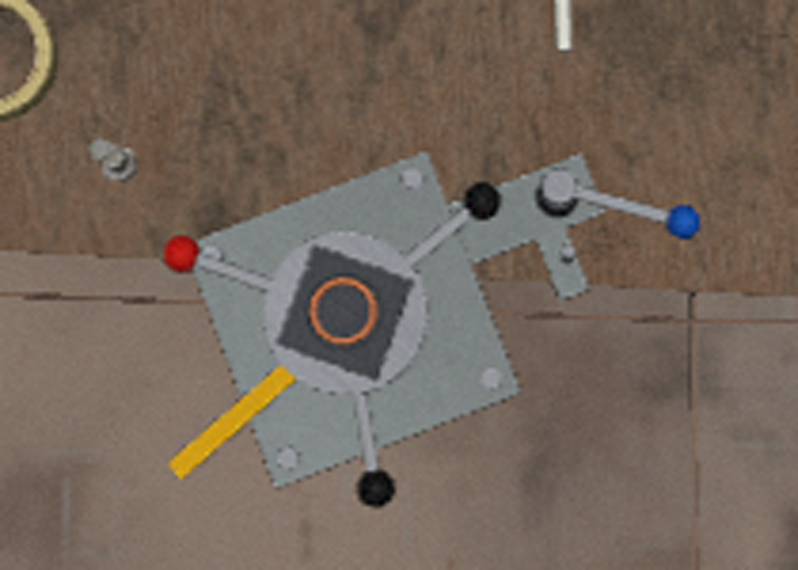

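View pics/z2.png

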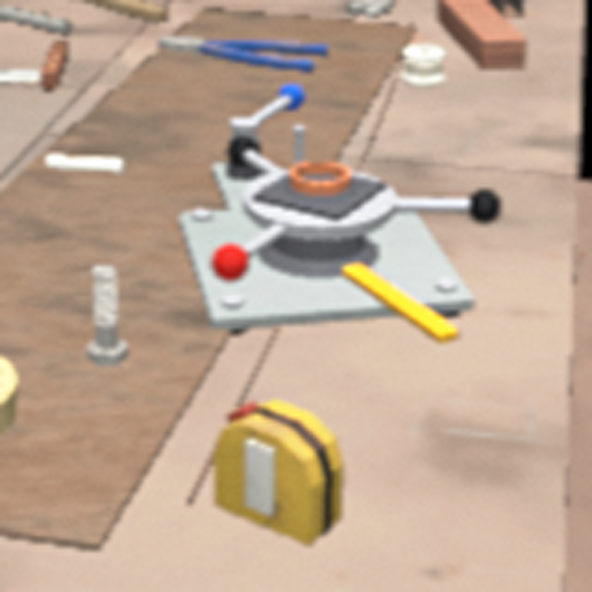

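Check: the knob centroid gives an axis at (0.597, 0.083) and knob radii of 130–131 mm. The lever knob lies 96 mm from the predicted pivot. Both match the sizes given. Red is at about 69.7° and the bar at about 131.4°, so I'll turn the table about +61.7° by pushing the near black spoke. First I'll refine the bar angle and check reachability.

```bash
cat >> h.py <<'E'
def measure(s):
    # known axis optional; returns red angle, bar angle, lever value
    C=np.array([.5971,.0826])
    r=blobs(s,(0,200,120),(4,255,255),ROI); out={}
    bar=blobs(s,(18,180,120),(32,255,255),ROI)
    P=[]
    for c,a,m in bar[:1]:
        ys,xs=np.nonzero(m); P=np.array([ray(s,p,.027)[:2] for p in zip(xs,ys)])
    if len(P):
        mu=P.mean(0); v=np.linalg.svd(P-mu)[2][0]; v*=np.sign(v@(mu-C)); n=np.array([-v[1],v[0]])
        out["bar_c"]=np.degrees(np.arctan2(*(mu-C)[::-1])); out["bar_dir"]=np.degrees(np.arctan2(v[1],v[0])); out["bar_off"]=n@(mu-C); out['bar_r']=np.linalg.norm(P-C,axis=1)[[0,-1]]
    if r:
        p=ray(s,r[0][0],.061)[:2]-C; out["red"]=np.degrees(np.arctan2(p[1],p[0])); out["red_r"]=np.linalg.norm(p)
    b=blobs(s,(105,150,80),(125,255,255),ROI)
    if b: out["blue"]=ray(s,b[0][0],.061)[:2].round(4)
    return out
def rot(y):
    x=np.array([0,0,-1.]); y=np.array([y[0],y[1],0.]); return np.column_stack([x,y,np.cross(x,y)])
C=np.array([.5971,.0826]); BX=np.radians(21.4)
PIV=C+np.array([.03*np.cos(BX)+.18*np.sin(BX),.03*np.sin(BX)-.18*np.cos(BX)])
def spoke(a,r,d,sg=1):   # spoke/lever angle deg: finger centre d behind in push sense sg (+ ccw)
    a=np.radians(a); u=np.array([np.cos(a),np.sin(a)]); t=sg*np.array([-u[1],u[0]]); return r*u-d*t, t
E
python3 - <<'E'
from h import *
print(measure(optics.snapshot("top")))
print(PIV)
for z in (.2,.042):
  for ysg in(1,-1):
    for a,d in((189.9,.04),(251,.02)):
        p,t=spoke(a,.09,d); q=arm.ik([*(C+p),z],rot(ysg*t)); print(z,ysg,a,None if q is None else np.round(q,0))
    for a,d in((254,.035),(201,.02)):
        p,t=spoke(a,.065,d,-1); q=arm.ik([*(PIV+p),z],rot(ysg*t)); print("lev",z,ysg,a,(PIV+p),None if q is None else np.round(q,0))
E
```

```text
{'bar_c': np.float64(131.39052279940805), 'bar_dir': np.float64(131.2121903135524), 'bar_off': np.float64(0.00037250357231497205), 'bar_r': array([0.0673877 , 0.17315118]), 'red': np.float64(69.6769959299063), 'red_r': np.float64(0.13048569899131576), 'blue': array([ 0.6642, -0.1662])}
[ 0.6907095  -0.07404374]
0.2 1 189.9 [ 35. -11. -11.   0. -90.  65.]
0.2 1 251 [ 21.  -6.  -6.   0. -89. 140.]
lev 0.2 1 254 [ 0.70643723 -0.14617306] [  4.  21.  23.   0. -92. -20.]
lev 0.2 1 201 [ 0.63719413 -0.11600927] [  7.   9.   9.   0. -90. -76.]
0.2 -1 189.9 [  35.  -11.  -11.    0.  -90. -115.]
0.2 -1 251 [ 21.  -6.  -6.   0. -89. -40.]
lev 0.2 -1 254 [ 0.70643723 -0.14617306] [  4.  21.  23.   0. -92. 160.]
lev 0.2 -1 201 [ 0.63719413 -0.11600927] [  7.   9.   9.   0. -90. 104.]
0.042 1 189.9 [ 35.  -8. -25.   0. -73.  65.]
0.042 1 251 [ 21.  -2. -19.   0. -73. 140.]
lev 0.042 1 254 [ 0.70643723 -0.14617306] [  4.  23.  10.   0. -76. -20.]
lev 0.042 1 201 [ 0.63719413 -0.11600927] [  7.  13.  -4.   0. -74. -76.]
0.042 -1 189.9 [  35.   -8.  -25.    0.  -73. -115.]
0.042 -1 251 [ 21.  -2. -19.   0. -73. -40.]
lev 0.042 -1 254 [ 0.70643723 -0.14617306] [  4.  23.  10.   0. -76. 160.]
lev 0.042 -1 201 [ 0.63719413 -0.11600927] [  7.  13.  -4.   0. -74. 104.]
```

```bash
python3 - <<'E'
from h import *
eoat.grip(0.0)
p,t=spoke(189.9,.09,.045); R=rot(-t)
arm.reach([*(C+p),.2],R)
print(arm.move_l([*(C+p),.042],speed=.12,contact_N=8))
p2,_=spoke(189.9,.09,.0)
hit=arm.move_l([*(C+p2),.042],speed=.03,contact_N=1.5)
x=arm.current_position(); print(hit,x,arm.current_force(),arm.current_t(),"d=",(x[:2]-C-p2)@t)
s=optics.snapshot("top");print(measure(s)); cv2.imwrite("pics/t1.png",s["color"])
E
```

```text
False
True [0.50514488 0.08346632 0.0414141 ] [0.19636762 0.44229494 0.99058761] 5.4417 d= -0.01666318457480456
{'red': np.float64(70.66611615191701), 'red_r': np.float64(0.13038905758128255), 'blue': array([ 0.6642, -0.1662])}
```

View pics/t1.png

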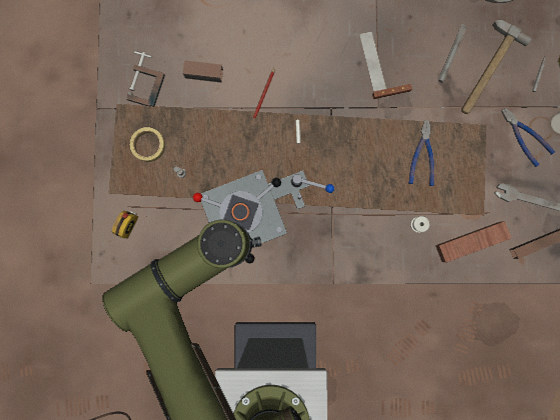

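The image shows the finger against the near black spoke, and the red knob (198,197) has already moved 1°. The contact offset is about 18 mm. Now I'll push along the arc with force guards.

```bash
python3 - <<'E'
from h import *
for a in list(range(196,245,8))+[246]:
    p,t=spoke(a,.09,.018)
    hit=arm.move_l([*(C+p),.042],speed=.05,attitude=rot(-t),contact_N=12)
    f=np.array(arm.current_force()); print(a,hit,f.round(1),f[:2]@t)
    if hit: break
s=optics.snapshot("top");print(measure(s),arm.current_t()); cv2.imwrite("pics/t2.png",s["color"])
E
```

```text
196 False [-0.   0.  -0.1] -0.05640848424133392
204 False [ 0.4  0.4 -0.2] -0.23153224070374617
212 False [0.1 0.8 0.6] -0.6062870366233635
220 False [ 0.5  0.2 -1.1] 0.18141190652365738
228 False [-0.6 -0.4  0.1] -0.13399198278325222
236 False [0.1 0.6 0.6] -0.22733235157070833
244 False [ 0.4  0.  -1. ] 0.3417411920634078
246 False [-0.7  0.7  0.5] -0.9352795156454046
{'blue': array([ 0.6642, -0.1662])} 8.575
```

View pics/t2.png

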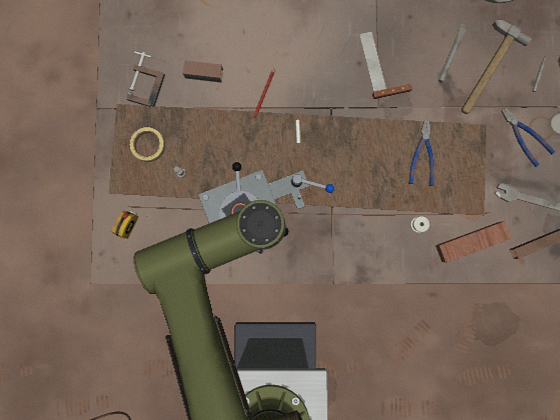

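The red knob is hidden by the arm, but the black knob at (237,167) is visible, so I'll use it (red = that angle + 120°).

```bash
python3 - <<'E'
from h import *
def blk():
    s=optics.snapshot("top")
    c=blobs(s,(0,0,0),(180,255,45),(200,140,262,185))[0]
    p=ray(s,c[0],.061)[:2]-C; return np.degrees(np.arctan2(p[1],p[0])),np.linalg.norm(p),c[1]
b=blk();print(b, "red",b[0]+120)
e=131.3-(b[0]+120)
print("to go",e)
if .5<e<15:
    a=246+e*.97   # finger follows contact
    # actual spoke angle vs commanded
    p,t=spoke(a,.09,.018)
    print(arm.move_l([*(C+p),.042],speed=.02,attitude=rot(-t),contact_N=12))
    arm.pause(.3); b=blk();print(b,"red",b[0]+120)
E
```

```text
(np.float64(5.679022935874286), np.float64(0.12984791028857828), np.int32(62)) red 125.67902293587429
to go 5.620977064125725
False
(np.float64(11.323246102070765), np.float64(0.12984464758733733), np.int32(61)) red 131.32324610207075
```

Indexed by that estimate. Next I'll back off, lift and check the red knob and bar directly.

```bash
python3 - <<'E'
from h import *
p,t=spoke(251.5,.09,.05)
arm.move_l([*(C+p),.042],speed=.08)
arm.move_l([*(C+p),.2],speed=.15)
p,t=spoke(254,.065,.035,-1)
arm.reach([*(PIV+p),.2],rot(t))
s=optics.snapshot("top");print(measure(s),arm.current_t()); cv2.imwrite("pics/t3.png",s["color"])
s=optics.snapshot("side");cv2.imwrite("pics/s3.png",cv2.resize(s["color"][100:330,170:400],None,fx=2.6,fy=2.6))
E
```

```text
{'bar_c': np.float64(131.4986680692343), 'bar_dir': np.float64(129.50941372160992), 'bar_off': np.float64(0.005604588981101983), 'bar_r': array([0.14999759, 0.17315118]), 'red': np.float64(131.08395484175136), 'red_r': np.float64(0.13109888380061518), 'blue': array([ 0.6644, -0.1661])} 12.325
```

View pics/t3.png

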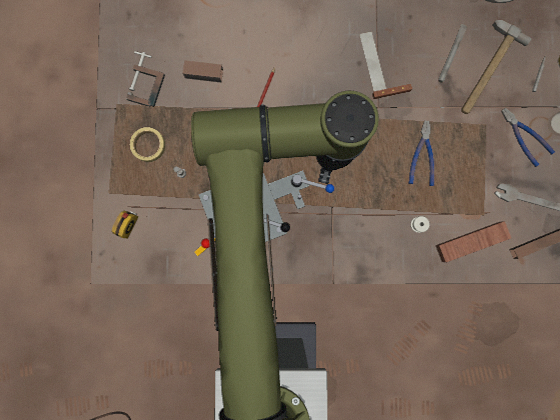

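View pics/s3.png

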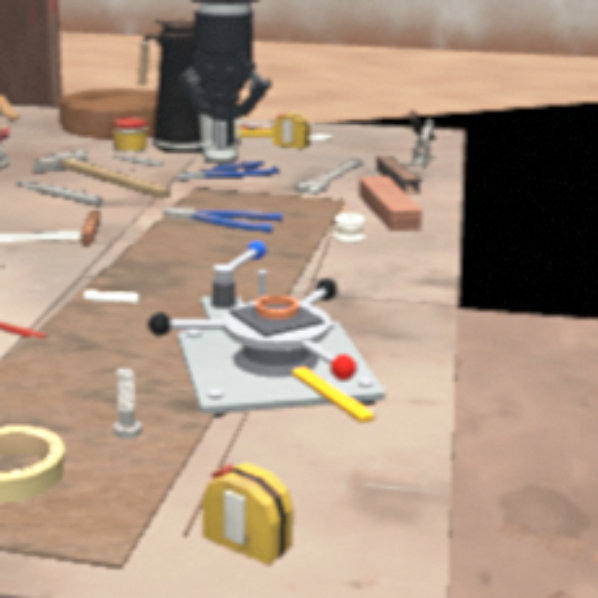

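The red knob is at 131.1° and the bar at 131.2–131.4°, so it is within about 1 mm. Blue knob is unmoved at (330,188). Now the lever.

```bash
python3 - <<'E'
from h import *
p,t=spoke(254,.065,.035,-1)
print(arm.move_l([*(PIV+p),.042],speed=.12,contact_N=8))
b=254
for a in list(range(250,205,-8))+[204,200,197]:
    p,t=spoke(a,.065,.018,-1)
    hit=arm.move_l([*(PIV+p),.042],speed=.04 if a>205 else .02,attitude=rot(t),contact_N=12 if a>205 else 7)
    f=np.array(arm.current_force()); x=arm.current_position()
    print(a,hit,f.round(1),round(f[:2]@t,1))
    if hit: break
s=optics.snapshot("top");cv2.imwrite("pics/t4.png",s["color"])
m=measure(s);print(m,arm.current_t())
if "blue" in m: v=m["blue"]-PIV; print(np.degrees(np.arctan2(*v[::-1]))%360,np.linalg.norm(v))
s=optics.snapshot("side");cv2.imwrite("pics/s4.png",cv2.resize(s["color"][100:330,170:400],None,fx=2.6,fy=2.6))
E
```

```text
False
250 False [ 0.  -0.2  0.7] -0.1
242 False [ 1.3 -0.   0.2] -1.2
234 False [0.6 0.1 0.3] -0.4
226 False [ 0.8 -0.3  0.3] -0.8
218 False [-0.1 -0.3 -0.2] -0.2
210 False [ 0.1 -0.5  0.7] -0.5
204 False [ 2.  -1.7 -0.6] -2.3
200 True [ 2.6 -2.   1. ] -2.7
{'bar_c': np.float64(131.494808160538), 'bar_dir': np.float64(128.09395629392753), 'bar_off': np.float64(0.009556356249078166), 'bar_r': array([0.14999759, 0.17315118]), 'red': np.float64(131.15901436270775), 'red_r': np.float64(0.1314491359161339), 'blue': array([ 0.6006, -0.1091])} 17.2333
201.2580580690331 0.09668848090413847
```

View pics/t4.png

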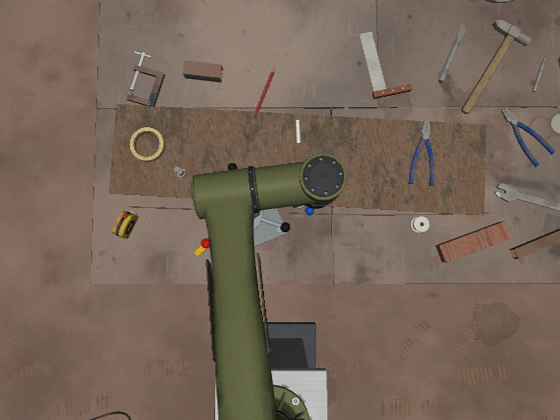

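View pics/s4.png

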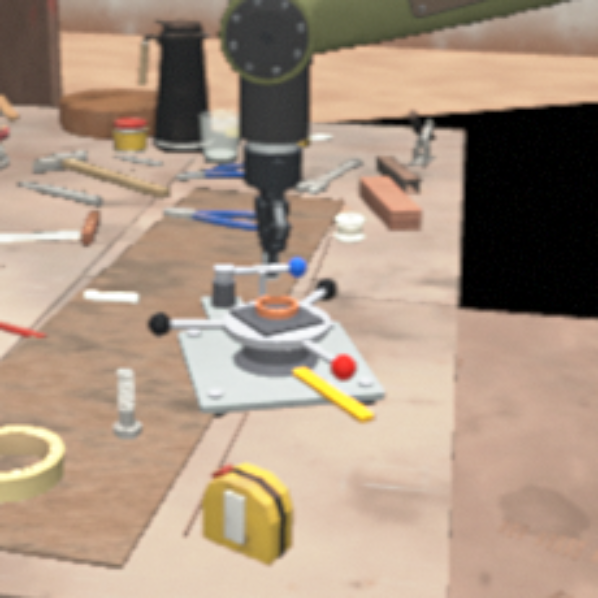

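The blue knob (310,211) gives a lever angle of 201.3° against a stop angle of 201.4°, so the lever is on its stop; contact force also rose there. Red is still at 131.2°. I'll back off, move clear and do a final check.

```bash
python3 - <<'E'
from h import *
p,t=spoke(201,.065,.06,-1)
arm.move_l([*(PIV+p),.042],speed=.08)
arm.move_l([*(PIV+p),.25],speed=.15)
arm.reach([.45,-.35,.3],arm.current_ee_rot())
s=optics.snapshot("top");cv2.imwrite("pics/t5.png",s["color"])
m=measure(s);print(m,arm.current_t(),np.round(arm.current_force(),1))
if "blue" in m: v=m["blue"]-PIV; print(np.degrees(np.arctan2(*v[::-1]))%360,np.linalg.norm(v))
for n,lo,hi,z,roi in(("tape",(18,150,100),(32,255,255),.03,(100,200,150,250)),("bolt",(0,0,120),(180,60,255),.035,(165,155,195,185))):
    for c,a,_ in blobs(s,lo,hi,roi)[:1]: print(n,c.round(1),a,ray(s,c,z).round(4))
a=cv2.imread("pics/top0.png");d=cv2.absdiff(a,s["color"]);print("reel diff",d[205:240,405:438].max())
E
```

```text
{'bar_c': np.float64(131.4986680692343), 'bar_dir': np.float64(129.50941372160992), 'bar_off': np.float64(0.005604588981101983), 'bar_r': array([0.14999759, 0.17315118]), 'red': np.float64(131.3923619974272), 'red_r': np.float64(0.13060974768817168), 'blue': array([ 0.6016, -0.1092])} 20.6167 [ 0.4 -0.3 -0.1]
201.5306590129171 0.09579386514579954
tape [124.3 224.9] 127 [0.5632 0.4194 0.03  ]
bolt [178.5 171. ] 63 [0.7181 0.2653 0.035 ]
reel diff 178
```

View pics/t5.png

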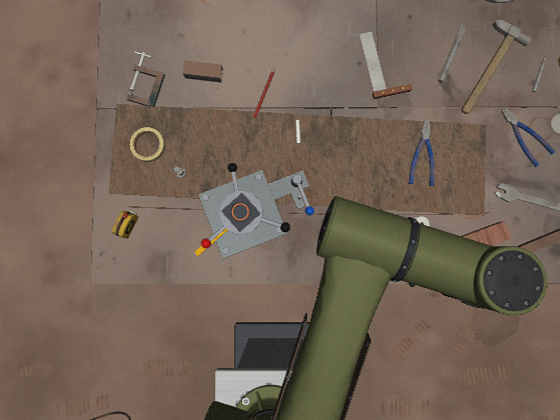

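The red knob (206,243) is over the bar and the blue knob (310,211) is at the stop; the tape and bolt haven't moved. The reel's pixel difference comes from the arm passing overhead, with the reel partly hidden at (422,222). I'll hand in.

```bash
python3 - <<'E'
from h import *
a=cv2.imread("pics/top0.png");b=cv2.imread("pics/t4.png");print("reel diff t4",cv2.absdiff(a,b)[205:240,405:438].max())
s=optics.snapshot("side");c=cv2.imread("pics/side0.png");print("side reel diff",cv2.absdiff(c,s["color"])[178:196,294:314].max())
order.close_job(); print(arm.current_t())
E
```

```text
reel diff t4 14
side reel diff 7
the job is handed in; nothing more can be done
the job is handed in; nothing more can be done
```

The turntable is indexed, the brake lever is on its stop, and I've handed the job in. The clock read 20.6 s shortly before that. No verdict was reported.

I turned the table about 62° anticlockwise by pushing the near black spoke with the outside of the shut fingers. After backing off and checking the red knob, I pushed the brake lever round to its stop.

Last checks, with the arm clear:
- **Red knob:** it is at 131.4° and the index bar at 131.2–131.5°, so it is under 1 mm from the mark.
- **Brake lever:** it is at 201.5°, against 201.4° for the stop, which is a joint value of about 1.0.
- **Forces:** no sign of heavy contact. Readings between moves stayed under 4 N, and no spoke-push move tripped its 12 N stop. The last lever push stopped at its 7 N limit, on the stop pin.
- **Loose items:** the tape measure and bolt are within 1 mm of where they started.
- **Line reel:** the reel was partly hidden by the arm in the last top view, so that picture difference (178) meant nothing. An earlier top view and the final side view both show it unmoved.

In the later top views the arm or the red knob hid part of the bar, so its fitted direction there (128–130°) is unreliable. I used the first, unobstructed fit instead.

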